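# Release a latched screw drawer with a dowel through its hole

### The job

The drawer of the small grey screw cabinet is latched shut. Take the pale wooden dowel from the tool rack, find the small hole at the closed end of the yellow guide channel on top of the cabinet's back, and gently press the spring latch inside with the dowel, without forcing anything, until the drawer springs open. Then hang the dowel back upright in the rack hole it came from, fully down, and leave everything else undisturbed.

Things in the scene. Friction and masses are not known exactly. Their poses are not given: they have to be found in the camera images.
- cabinet: Grey steel screw cabinet 200 x 200 x 100 mm, fixed flat on the bench, one blue drawer. Origin: centre of its underside; x points from the drawer front to the back, y along its width, z up. An aluminium cover plate lies over its back, top face 106 mm above the origin. More than 25 N from the dowel on any part of it spoils it.
- channel (a point): Point of the cabinet (67.5, 0, 106 mm in its frame, same axes) on the centre line and floor of the guide channel on the cover plate. The channel runs along y: two yellow rails 8 mm high, 19 mm apart inside, from about y = -50 mm to a yellow cross wall, 8 mm high, that closes the +y end; plain floor up to the hole.
- hole_zone (a point): Mean place of the release hole, fixed in the cabinet (67.5, 22.5, 106 mm). The true hole, 19 mm wide through the 6 mm plate, is mid-channel, its centre 9.5 mm from the cross wall's inner face; plate, channel, wall and hole together are clamped up to 12 mm either way along y, so the wall's inner face is 20 to 44 mm in +y from channel: feel (or look) for it.
- button_zone (a point): Mean place of the latch's red button (25 mm across) under the hole, fixed in the cabinet (67.5, 22.5, 88 mm). The true button is under the true hole, its top 8 to 28 mm below the plate's top face, not measured: feel for it. It pushes back with 3 N at first touch and 8 N at 8 mm of travel, where the drawer is let go; solid stop at 11 mm.
- drawer (a joint): The cabinet's drawer, m: 0 shut and latched; when let go its own spring (about 5 N) slides it out towards the cabinet's -x side to 0.06, where it stays, in about half a second. It cannot be pulled open while latched.
- dowel: The pale wooden dowel: round shaft 10 mm in diameter and 85 mm long, above it a pale wooden square handle 22 x 22 mm, 45 mm high (85 to 130 mm above the origin), 40 to 75 g. Origin: centre of the shaft's lower end; z up to the handle, x and y square to its faces. It starts hung upright in a bore, handle resting on the rack.
- rack: Dark wooden tool rack fixed flat on the bench, 70 (x) x 180 (y) mm, top face 95 mm above the origin, which is the centre of its underside. Three through bores of 16 mm diameter at y = -55, 0 and +55 mm (x = 0) in its top board, 15 mm thick, hollow below; the shaft of a tool hung in a bore ends 10 mm above the bench.
- nut_driver: bystander in another bore of the rack, same shape as the dowel but with a steel shaft and a red 22 x 22 x 45 mm handle; origin at the shaft's lower end
- bin_a: bystander, open blue plastic bin of screws 130 x 85 x 60 mm, origin centre of the underside
- bin_b: bystander, open blue plastic bin of dark screws 130 x 85 x 60 mm, origin centre of the underside
- jar_a: bystander, lidded glass jar, diameter 66 mm, 97 mm high, origin centre of the underside
- jar_b: bystander, lidded glass jar, diameter 52 mm, 77 mm high, origin centre of the underside
- wrench: bystander, steel wrench 170 mm long lying on the bench along its x axis
- screwdriver: bystander, screwdriver 190 mm long lying on the bench along its x axis
- spool: bystander, white plastic spool, diameter 70 mm, 50 mm high, origin centre of the underside
There are look-alikes about, which are no part of the job. Leave any blue look-alike of the dowel alone.

How it is judged:
By the outcome, as a careful person would: the job done as asked, in the order asked, and still so for the second after the job is handed in, with the robot touching nothing.
It also fails if it takes over 62 s, if anything falls off the work surface, if the arm or the gripper's body presses on something with over 40 N, if the wrist force passes 120 N, or if a joint passes its speed limit or range.

### The arm

A 7-joint arm with a two-finger parallel gripper is mounted at the origin on the work surface. World frame = base frame: x ahead of the robot, y to its left, z up, the work surface at z = 0. Lengths are in m, angles in rad, forces in N, time in s.
With the tool pointing down it reaches from about 0.4 to 0.875 m from the base axis. Payload 6.5 kg.
Tool frame: the origin (TCP) lies midway between the tips of the shut fingers; the grasp point (between the pads) lies 19 mm behind it; z points along the fingers, y is the line along which they close (so a half turn about z gives the same grasp; the last joint's range is limited). The gripper opens to 88 mm and grips with 3 to 60 N. Pads are 18 mm wide; open, the fingers measure 123 mm over their backs; the gripper's body (75 mm by 187 mm) begins 45 mm behind the grasp point.
Start: joints at [1.077, 0.536, -0.004, 1.538, 0.003, 1.067, -0.071], TCP at [0.27, -0.591, 0.239] pointing down, gripper open.
Joint ranges: [-2.7, 2.7], [-0.37, 2.16], [-1.27, 1.26], [0.24, 2.4], [-1.31, 4.45], [0.19, 1.91], [-2.76, 2.76]. Speed limits (rad/s): [2.39, 2.39, 3.14, 3.14, 3.14, 3.14, 3.14].

### API

Orientations are given as a 3x3 rotation matrix whose columns are the frame's x, y, z axes.
In Python, from station import r, vision, hand_in gives the robot as it stands. The module is installed in compiled form; this text tells all that it offers.
- The arm moves only by the tool play_rows, never from a script. Its argument "moves" is a list that holds one entry, the list of rows, each a list of 7 numbers: the turn, a rotation vector about the tool's x, y, z in degrees, then the shift along the tool's x, y, z in m, then the gripper command: -1 is fully open, 1 is shut, values between are in proportion. In form: [[[wx, wy, wz, dx, dy, dz, grip], ...]]. A call has 1 to 20 rows; each row is the pose to reach, as a shift and turn from the pose commanded when the call began, along the tool's axes at that moment; what a row does not reach only later rows make up. A row lasts 1/10 s, in which the tool goes at most 50 mm and 8.59 degrees, less where a joint would pass 70% of its speed; a pose out of reach is approached as far as the arm can. A call with a gripper value outside its range is refused whole. The fingers move at their own pace and stop on an object; the grip force is fixed at half the most. Time passes only in rows, so rows that repeat a pose let the fingers close. It gives the time, the measured TCP pose, the force, the opening and the grip force at its end, in the units of the state.
- r.read_state(): the state, without advancing time (a new reading comes with each control period).
- vision.capture(name): name is "side" or "top" or "wrist"; returns (picture, depth): 420x560x3 uint8, blue, green, red; 420x560 float32, m along the optical axis (not along the pixel's ray), 0 where there is no reading.
- vision.camera_info(name): a dict with "fx", "fy", "cx", "cy" (pixels), "extrinsics" (4x4, takes a point from world to camera coordinates). Camera axes: x right, y up, looking along -z (the intrinsics and any distortion apply to the point x, -y, -z); pixel columns grow to the right and rows downward; lengths in m; the calibration is good to about 2 mm. A picture is of the moment at which its call begins: read the wrist's pose just before it. camera_info takes no time and is no camera call; for the wrist camera it gives the pose at the moment of the call.
- hand_in(): hands the job in; it is judged then, once.
The state is a dict: "t": time; "joint_pos": joint angles; "joint_vel": joint speeds; "tau": joint torques, N m; "tool_pos": TCP position; "eef_rot": TCP orientation; "wrist_force": force on the tool from outside, world axes, zero at the start; "wrist_torque": the same for the moment, N m; "width": opening from 0.0 (shut) to 1.0 (fully open); "grasp_force": force on a finger pad.
Only numpy, scipy, OpenCV 4.12 (cv2) and the standard library are available. Lean on these libraries where they do the work, as an engineer would, in place of code of your own. Each camera call takes 0.05 s, during which the arm holds its last target. There are 200 camera calls.

## Working session

There is one attempt and no reset: what is moved stays moved. The work goes in short steps, Python scripts to look and compute and a tool call to move; the robot and the scene stay as the last step left them, time stands still between calls to the robot, and variables do not carry over. Pictures are saved under pics/ and viewed, at most 10 in all, crops included, and the job is handed in when it is done.

Besides the shell and the picture viewer there is one more tool, called after ">>>" as name(argument=value, ...), one argument or row to a line, values as JSON. play_rows: Moves the arm, as the interface text tells. Its arguments: {"type":"object","properties":{"moves":{"type":"array"}},"required":["moves"]}

```bash
mkdir -p pics; cat > h.py <<'E'
import numpy as np, cv2
from station import r, vision
def cap(n):
    i=vision.camera_info(n); p,d=vision.capture(n); return p,d,i
def pts(d,i,u,v):
    z=d[v,u]; return world(i,u,v,z)
def world(i,u,v,z):
    c=np.stack([(u-i['cx'])/i['fx']*z, -(v-i['cy'])/i['fy']*z, -z, np.ones_like(z)],-1)
    return (c@np.linalg.inv(i['extrinsics']).T)[...,:3]
def ray(i,u,v,h):
    T=np.linalg.inv(i['extrinsics']); o=T[:3,3]
    d=T[:3,:3]@np.array([(u-i['cx'])/i['fx'],-(v-i['cy'])/i['fy'],-1.])
    return o+d*(h-o[2])/d[2]
E
python3 - <<'E'
from h import *
for n in ('top','side'):
    p,d,i=cap(n); cv2.imwrite(f'pics/{n}0.png',p); np.savez(f'{n}0.npz',p=p,d=d); print(n,{k:np.round(v,3).tolist() for k,v in i.items()})
s=r.read_state(); print(s['tool_pos'],s['eef_rot'],s['t'],s['wrist_force'])
E
```

```text
top {'fx': 410.0, 'fy': 410.0, 'cx': 283.934, 'cy': 202.942, 'extrinsics': [[-0.018, -1.0, -0.015, 0.035], [0.998, -0.019, 0.057, -0.578], [-0.058, -0.014, 0.998, -1.29], [0.0, 0.0, 0.0, 1.0]]}
side {'fx': 500.563, 'fy': 500.563, 'cx': 279.059, 'cy': 215.901, 'extrinsics': [[0.995, -0.103, 0.016, -0.591], [0.046, 0.576, 0.816, -0.104], [-0.093, -0.811, 0.578, -1.432], [0.0, 0.0, 0.0, 1.0]]}
[ 0.2694425  -0.59093638  0.23793761] [[ 9.09847349e-01  4.14942486e-01 -7.30806769e-04]
 [ 4.14943116e-01 -9.09846363e-01  1.34410171e-03]
 [-1.07196974e-04 -1.52617062e-03 -9.99998830e-01]] 0.1 [0.00312202 0.11979557 0.38376372]
```

View pics/top0.png

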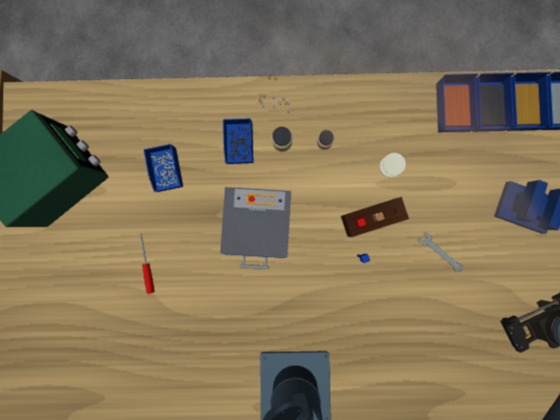

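View pics/side0.png

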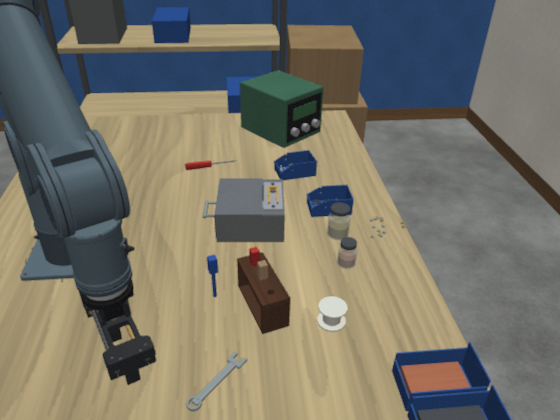

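The top view shows the cabinet at (255,222) with its back away from the robot and a red dot in the hole at (251,199). The rack is at (375,217), with the pale handle in its middle bore at (378,216), the red one at (361,222) and a blue look-alike on the bench at (364,258). The side view agrees: pale handle at (263,270), red at (255,256).

```bash
python3 - <<'E'
from h import *
z=np.load('top0.npz');p,d=z['p'],z['d'];i=vision.camera_info('top')
vv,uu=np.mgrid[:420,:560]; W=world(i,uu,vv,d)
hsv=cv2.cvtColor(p,cv2.COLOR_BGR2HSV)
def rep(n,m,h):
    m=m.astype(np.uint8); v,u=np.nonzero(m)
    if len(u)==0: print(n,'none');return
    P=np.array([ray(i,a,b,h)[:2] for a,b in zip(u,v)]).astype(np.float32)
    print(n,len(u),'pix',u.mean().round(1),v.mean().round(1),'rect',cv2.minAreaRect(P),'mean',P.mean(0),'depth z',np.median(W[v,u,2]).round(4))
box=lambda a,b,c,e:(uu>=a)&(uu<c)&(vv>=b)&(vv<e)
H=W[...,2]; hh,ss,va=cv2.split(hsv)
R=box(335,190,415,240)
rep('rack top',R&(H>.085)&(H<.105),.095)
rep('rack+',R&(H>.07),.095)
rep('tall',R&(H>.125),.14)
rep('dowel',R&(H>.125)&(hh>8)&(ss<150),.14)
rep('red',R&(H>.125)&(ss>=200),.14)
C=box(215,180,300,262)
rep('cab',C&(H>.085),.103)
rep('plate',C&(H>.085)&(va>140),.106)
rep('yellow',C&(hh>18)&(hh<32)&(ss>130)&(va>100),.114)
rep('redbtn',C&((hh<8)|(hh>172))&(ss>130)&(va>100),.09)
print(np.round(H[190:208,238:290:3]*1000).astype(int))
cv2.imwrite('pics/crop.png',np.hstack([cv2.resize(p[180:270,215:300],None,fx=4,fy=4,interpolation=2),cv2.resize(p[180:270,335:420],None,fx=4,fy=4,interpolation=2)]))
E
```

```text
rack top 1267 pix 376.2 215.9 rect ((0.5293982625007629, -0.24984149634838104), (0.06998972594738007, 0.18108274042606354), 16.646608352661133) mean [ 0.52991605 -0.25139406] depth z 0.0946
rack+ 1449 pix 375.1 216.3 rect ((0.5387220978736877, -0.24012482166290283), (0.13400784134864807, 0.21094352006912231), 0.17759844660758972) mean [ 0.52882594 -0.24815463] depth z 0.095
tall 146 pix 369.9 218.4 rect ((0.5407838821411133, -0.22028475999832153), (0.18028010427951813, 0.1291808933019638), 88.01868438720703) mean [ 0.5222247  -0.22365186] depth z 0.1392
dowel 77 pix 377.0 216.3 rect ((0.5407838821411133, -0.22028475999832153), (0.18028010427951813, 0.1291808933019638), 88.01868438720703) mean [ 0.5279006  -0.24432541] depth z 0.1391
red 62 pix 360.3 221.6 rect ((0.5136463642120361, -0.19615143537521362), (0.021688979119062424, 0.02274421975016594), 17.336238861083984) mean [ 0.51360834 -0.19594504] depth z 0.1392
cab 4430 pix 255.0 221.9 rect ((0.5293890833854675, 0.10590392351150513), (0.24830973148345947, 0.22876720130443573), 88.8447036743164) mean [0.5188482 0.1098339] depth z 0.
[... 1561 characters left out ...]
2  105  102
   107  108   97   93]
 [ 104  104  104  115   80  110  111  109  102  109  105  109  103  103
   108  105   96   99]
 [ 108  108  106  112  116  114  118  114  115  107  106  108  103  107
   104  107   98   95]
 [ 108  101  103  112  114  113  112  115  111  113  113  113  121  103
   108  110   99   93]
 [ 106  109  109  106  103  105  108  108  103  113  116  109  113  107
   109  103  100   97]
 [ 111  107  106  106  105  107  105  103  102 1321  104  104  102  108
   104  106  102   88]
 [ 107  105  104  104  104  110  102  106  104  103  107  101  103  106
   102  103   99   97]
 [   4    1  103  112  110  106  107  104  107  106  108  104  104  107
   105  105   97  103]]
```

View pics/crop.png

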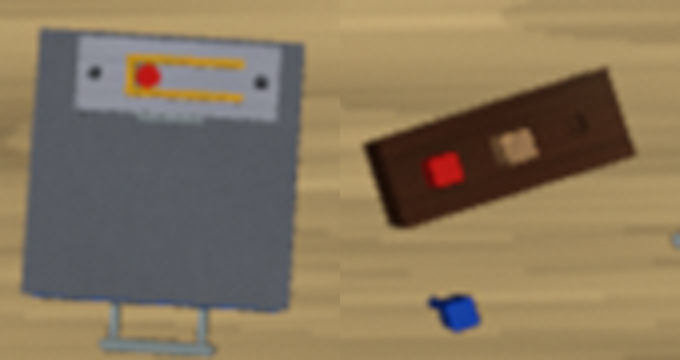

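>>> play_rows(
  moves=[
    [[0, 0, -8, 0.04, -0.022, -0.005, -1], [0, 0, -16, 0.08, -0.043, -0.01, -1], [0, 0, -24, 0.12, -0.065, -0.015, -1], [0, 0, -32, 0.16, -0.086, -0.02, -1], [0, 0, -40, 0.2, -0.108, -0.025, -1], [0, 0, -48, 0.24, -0.13, -0.03, -1], [0, 0, -56, 0.28, -0.151, -0.03, -1], [0, 0, -64, 0.32, -0.173, -0.03, -1], [0, 0, -72, 0.35, -0.189, -0.03, -1], [0, 0, -82, 0.3785, -0.2043, -0.03, -1], [0, 0, -82, 0.3785, -0.2043, -0.03, -1], [0, 0, -82, 0.3785, -0.2043, -0.03, -1], [0, 0, -82, 0.3785, -0.2043, -0.03, -1], [0, 0, -82, 0.3785, -0.2043, -0.03, -1]],
  ],
)

```text
t: 1.5
tool_pos: [0.5284, -0.25, 0.2685]
eef_rot: [[-0.281, 0.96, -0.001], [0.96, 0.281, -0.001], [-0.0, -0.001, -1.0]]
wrist_force: [0.4, 0.5, -0.4]
width: 1.002
grasp_force: 0.0
```

```bash
cat > w.py <<'E'
from h import *
def W(n):
    p,d,i=cap('wrist'); cv2.imwrite(f'pics/{n}.png',p)
    vv,uu=np.mgrid[:420,:560]; s=r.read_state()
    print('t',s['t'],'tcp',s['tool_pos'].round(4),'yaw_y',np.degrees(np.arctan2(s['eef_rot'][1,1],s['eef_rot'][0,1])).round(2),'F',s['wrist_force'].round(2),'w',s['width'],'g',s['grasp_force'])
    return p,d,i,world(i,uu,vv,d),cv2.cvtColor(p,cv2.COLOR_BGR2HSV)
E
python3 - <<'E'
from w import *
p,d,i,P,hsv=W('wr1')
m=((P[...,2]>.125)&(P[...,2]<.16)).astype(np.uint8)
n,l,st,c=cv2.connectedComponentsWithStats(m)
for k in range(1,n):
    if st[k,4]>100:
        v,u=np.nonzero(l==k); Q=P[v,u]; R=np.array([ray(i,a,b,.14)[:2] for a,b in zip(u,v)],np.float32)
        print(st[k],'bgr',p[v,u].mean(0).round(),'z',np.median(Q[:,2]).round(4),cv2.minAreaRect(R))
m=((P[...,2]>.085)&(P[...,2]<.105))
v,u=np.nonzero(m); print('rack',cv2.minAreaRect(np.array([ray(i,a,b,.095)[:2] for a,b in zip(u,v)],np.float32)))
print(np.round(i['extrinsics'],3).tolist(),i['fx'],i['cx'],i['cy'])
E
```

```text
t 1.55 tcp [ 0.5285 -0.2498  0.2686] yaw_y 16.34 F [-0.91  1.11  0.11] w 0.9996034246890154 g 0.0
[139  96  31  28 760] bgr [177.  89.  47.] z 0.1302 ((0.41236382722854614, -0.20662975311279297), (0.022023320198059082, 0.020249567925930023), 16.26114273071289)
[266 121  28  29 768] bgr [ 41.  45. 201.] z 0.1401 ((0.5119568705558777, -0.1979483664035797), (0.021597150713205338, 0.02192138321697712), 16.268177032470703)
[268 186  26  28 705] bgr [102. 138. 173.] z 0.1401 ((0.5275102257728577, -0.24911871552467346), (0.021372824907302856, 0.023704122751951218), 16.278709411621094)
rack ((0.4982849359512329, -0.25988268852233887), (0.13167625665664673, 0.17963704466819763), 16.573543548583984)
[[0.96, 0.28, -0.002, -0.438], [-0.268, 0.917, -0.297, 0.42], [-0.082, 0.286, 0.955, -0.305], [0.0, 0.0, 0.0, 1.0]] 337.12564439392554 282.5749147572704 209.96317174323283
```

View pics/wr1.png

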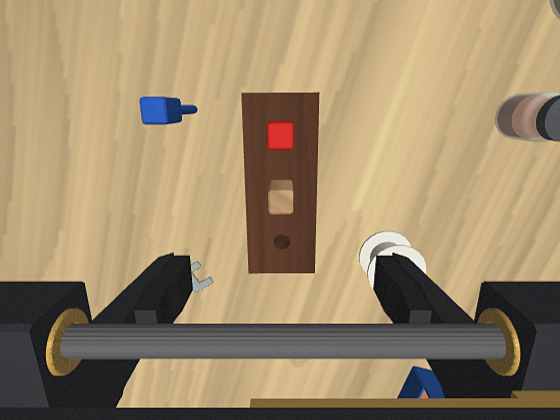

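The wrist view shows the red handle at (280,135), the pale one at (280,197) and the empty bore at (281,242). The pale handle is within 1 mm of the tool axis, so I descend and grasp.

>>> play_rows(
  moves=[
    [[0, 0, 0, 0, 0, 0.04, -1], [0, 0, 0, 0, 0, 0.08, -1], [0, 0, 0, 0, 0, 0.12, -1], [0, 0, 0, 0, 0, 0.145, -1], [0, 0, 0, 0, 0, 0.158, -1], [0, 0, 0, 0, 0, 0.164, -1], [0, 0, 0, 0, 0, 0.164, -1], [0, 0, 0, 0, 0, 0.164, 0], [0, 0, 0, 0, 0, 0.164, 1], [0, 0, 0, 0, 0, 0.164, 1], [0, 0, 0, 0, 0, 0.164, 1], [0, 0, 0, 0, 0, 0.164, 1], [0, 0, 0, 0, 0, 0.164, 1], [0, 0, 0, 0, 0, 0.164, 1], [0, 0, 0, 0, 0, 0.164, 1], [0, 0, 0, 0, 0, 0.164, 1]],
  ],
)

```text
t: 3.15
tool_pos: [0.5291, -0.2485, 0.1047]
eef_rot: [[-0.284, 0.959, -0.0], [0.959, 0.284, 0.0], [0.0, -0.0, -1.0]]
wrist_force: [-1.2, 0.6, 0.4]
width: 0.248
grasp_force: 30.0
```

>>> play_rows(
  moves=[
    [[0, 0, 0, 0, 0, -0.02, 1], [0, 0, 0, 0, 0, -0.05, 1], [0, 0, 0, 0, 0, -0.09, 1], [0, 0, 0, 0, 0, -0.125, 1], [0, 0, 0, 0, 0, -0.15, 1], [0, 0, 2, 0.02, 0.01, -0.15, 1], [0, 0, 5, 0.05, 0.025, -0.15, 1], [0, 0, 8, 0.085, 0.043, -0.15, 1], [0, 0, 11, 0.12, 0.061, -0.15, 1], [0, 0, 14, 0.155, 0.079, -0.15, 1], [0, 0, 17, 0.19, 0.097, -0.15, 1], [0, 0, 19, 0.225, 0.115, -0.15, 1], [0, 0, 20.5, 0.25, 0.127, -0.15, 1], [0, 0, 21.5, 0.266, 0.1355, -0.15, 1], [0, 0, 21.5, 0.266, 0.1355, -0.15, 1], [0, 0, 21.5, 0.266, 0.1355, -0.15, 1], [0, 0, 21.5, 0.266, 0.1355, -0.15, 1]],
  ],
)

```text
t: 4.85
tool_pos: [0.5834, 0.043, 0.2545]
eef_rot: [[0.089, 0.996, -0.001], [0.996, -0.089, -0.001], [-0.001, -0.0, -1.0]]
wrist_force: [0.4, 0.4, -0.6]
width: 0.248
grasp_force: 30.0
```

```bash
python3 - <<'E'
from w import *
p,d,i,P,hsv=W('wr2'); h,s,v_=cv2.split(hsv)
X=(P[...,0]>.4)&(P[...,0]<.7)&(P[...,1]>-.02)&(P[...,1]<.25)&(P[...,2]<.125)
Y=X&(h>18)&(h<32)&(s>130)&(v_>90)&(P[...,2]>.10)
B=X&((h<8)|(h>172))&(s>130)&(v_>80)&(P[...,2]<.106)&(P[...,2]>.06)
for n,m,hh in (('yel',Y,.114),('red',B,None)):
    v,u=np.nonzero(m)
    hz=hh or np.median(P[v,u,2])
    R=np.array([ray(i,a,b,hz)[:2] for a,b in zip(u,v)],np.float32)
    print(n,len(u),'pix',u.min(),u.max(),v.min(),v.max(),'z',np.median(P[v,u,2]).round(4),cv2.minAreaRect(R),R.mean(0))
np.savez('w2.npz',p=p,P=P,Y=Y,B=B,E=i['extrinsics'])
E
```

```text
t 4.9 tcp [0.5835 0.043  0.2546] yaw_y -5.12 F [ 0.48 -0.74 -1.58] w 0.24711076416880445 g 29.999793679453433
yel 1684 pix 260 297 87 192 z 0.1144 ((0.5855802297592163, 0.09150350093841553), (0.08655986934900284, 0.03050030581653118), 85.5716781616211) [0.5862023  0.09759542]
red 398 pix 268 290 96 117 z 0.0833 ((0.588005542755127, 0.11942179501056671), (0.01808313839137554, 0.019833946600556374), 84.84020233154297) [0.58797127 0.11944084]
```

View pics/wr2.png

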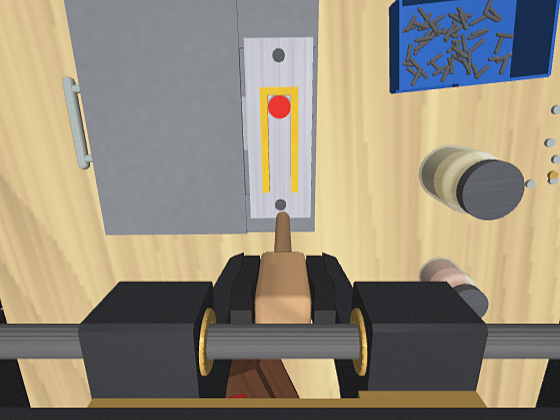

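The channel is at about (280,140), with the red button through the hole at (279,107). The rail outline and the button both put the hole at (0.588, 0.1195), with the button top about 23 mm below the plate. I move over it and creep down.

>>> play_rows(
  moves=[
    [[0, 0, 0, 0.025, -0.001, 0, 1], [0, 0, 0, 0.055, -0.0017, 0, 1], [0, 0, 0, 0.0765, -0.0023, 0, 1], [0, 0, 0, 0.0765, -0.0023, 0, 1], [0, 0, 0, 0.0765, -0.0023, 0.02, 1], [0, 0, 0, 0.0765, -0.0023, 0.038, 1], [0, 0, 0, 0.0765, -0.0023, 0.046, 1], [0, 0, 0, 0.0765, -0.0023, 0.046, 1], [0, 0, 0, 0.0765, -0.0023, 0.046, 1], [0, 0, 0, 0.0765, -0.0023, 0.046, 1]],
  ],
)

```text
t: 5.9
tool_pos: [0.5886, 0.1213, 0.2097]
eef_rot: [[0.087, 0.996, 0.002], [0.996, -0.087, 0.0], [0.0, 0.002, -1.0]]
wrist_force: [-0.4, -0.7, -0.6]
width: 0.246
grasp_force: 30.0
```

```bash
python3 - <<'E'
from w import *
p,d,i,P,hsv=W('wr3'); cv2.imwrite('pics/wr3c.png',cv2.resize(p[60:300,200:380],None,fx=2.4,fy=2.4,interpolation=2))
E
```

```text
t 5.95 tcp [0.5885 0.1213 0.2096] yaw_y -5.01 F [-0.17 -0.04 -0.87] w 0.24976935339648543 g 29.99982761219144
```

View pics/wr3c.png

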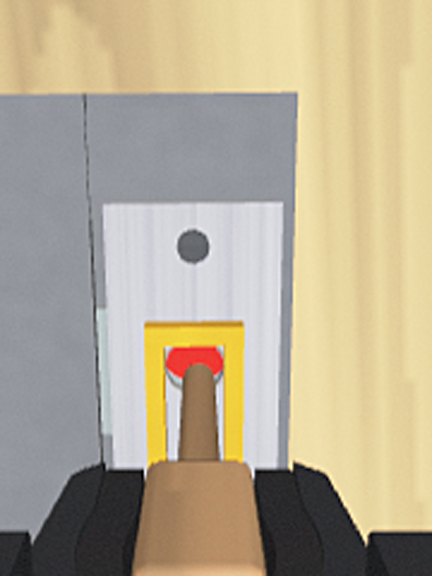

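The shaft tip is at about (198,370) in the crop, just below the hole's red button at (194,360) and about 1 mm to its right. I check the tip position by ray.

```bash
python3 - <<'E'
from h import *
i=vision.camera_info('wrist')
f=lambda x,y:(200+x/2.4-.3,60+y/2.4-.3)
print('tip leading edge',ray(i,*f(198,363),.115),'hole far edge/wall',ray(i,*f(194,346),.106),'L/R rail inner far', ray(i,*f(165,346),.114),ray(i,*f(224,346),.114),'shaft sides',ray(i,*f(183,378),.115),ray(i,*f(214,378),.115))
E
```

```text
tip leading edge [0.58959183 0.12354668 0.115     ] hole far edge/wall [0.58856818 0.1265636  0.106     ] L/R rail inner far [0.57981026 0.12967813 0.114     ] [0.59812977 0.12804794 0.114     ] shaft sides [0.58445845 0.11904351 0.115     ] [0.59416279 0.11817946 0.115     ]
```

>>> play_rows(
  moves=[
    [[0, 0, 0, -0.0006, -0.001, 0, 1], [0, 0, 0, -0.0006, -0.001, 0.004, 1], [0, 0, 0, -0.0006, -0.001, 0.008, 1], [0, 0, 0, -0.0006, -0.001, 0.0105, 1], [0, 0, 0, -0.0006, -0.001, 0.0105, 1]],
  ],
)

```text
t: 6.45
tool_pos: [0.5865, 0.1209, 0.1975]
eef_rot: [[0.087, 0.996, -0.001], [0.996, -0.087, -0.0], [-0.0, -0.001, -1.0]]
wrist_force: [-0.1, -0.2, 0.1]
width: 0.249
grasp_force: 30.0
```

>>> play_rows(
  moves=[
    [[0, 0, 0, 0, 0, 0.002, 1], [0, 0, 0, 0, 0, 0.004, 1], [0, 0, 0, 0, 0, 0.006, 1], [0, 0, 0, 0, 0, 0.006, 1]],
  ],
)

```text
t: 6.85
tool_pos: [0.5867, 0.1209, 0.1919]
eef_rot: [[0.087, 0.996, -0.0], [0.996, -0.087, -0.0], [-0.0, -0.0, -1.0]]
wrist_force: [-0.2, -0.7, 0.1]
width: 0.25
grasp_force: 30.0
```

>>> play_rows(
  moves=[
    [[0, 0, 0, 0, 0, 0.003, 1], [0, 0, 0, 0, 0, 0.006, 1], [0, 0, 0, 0, 0, 0.009, 1], [0, 0, 0, 0, 0, 0.011, 1], [0, 0, 0, 0, 0, 0.011, 1]],
  ],
)

```text
t: 7.35
tool_pos: [0.5867, 0.1209, 0.1808]
eef_rot: [[0.087, 0.996, -0.001], [0.996, -0.087, -0.0], [-0.0, -0.001, -1.0]]
wrist_force: [-0.6, 0.1, -0.7]
width: 0.249
grasp_force: 30.0
```

Tip at 0.086, no contact yet. I press on in small steps.

>>> play_rows(
  moves=[
    [[0, 0, 0, 0, 0, 0.002, 1], [0, 0, 0, 0, 0, 0.004, 1], [0, 0, 0, 0, 0, 0.006, 1], [0, 0, 0, 0, 0, 0.006, 1], [0, 0, 0, 0, 0, 0.006, 1]],
  ],
)

```text
t: 7.85
tool_pos: [0.5871, 0.121, 0.1755]
eef_rot: [[0.087, 0.996, 0.0], [0.996, -0.087, 0.0], [0.0, 0.0, -1.0]]
wrist_force: [-0.9, 0.1, 3.2]
width: 0.246
grasp_force: 30.0
```

>>> play_rows(
  moves=[
    [[0, 0, 0, 0, 0, 0.001, 1], [0, 0, 0, 0, 0, 0.002, 1], [0, 0, 0, 0, 0, 0.003, 1], [0, 0, 0, 0, 0, 0.004, 1], [0, 0, 0, 0, 0, 0.004, 1], [0, 0, 0, 0, 0, 0.004, 1]],
  ],
)

```text
t: 8.45
tool_pos: [0.5872, 0.1211, 0.1718]
eef_rot: [[0.087, 0.996, 0.001], [0.996, -0.087, 0.0], [0.0, 0.001, -1.0]]
wrist_force: [-1.2, -0.4, 6.3]
width: 0.244
grasp_force: 30.0
```

>>> play_rows(
  moves=[
    [[0, 0, 0, 0, 0, 0.001, 1], [0, 0, 0, 0, 0, 0.002, 1], [0, 0, 0, 0, 0, 0.003, 1], [0, 0, 0, 0, 0, 0.003, 1], [0, 0, 0, 0, 0, 0.003, 1]],
  ],
)

```text
t: 8.95
tool_pos: [0.5872, 0.1211, 0.1688]
eef_rot: [[0.087, 0.996, 0.001], [0.996, -0.087, 0.0], [0.0, 0.001, -1.0]]
wrist_force: [-1.7, -0.5, 7.0]
width: 0.245
grasp_force: 30.0
```

```bash
cat > dr.py <<'E'
from h import *
z=np.load('top0.npz'); p,d,i=cap('top')
a=cv2.absdiff(p,z['p']).max(2)[255:300,210:300]>40
v,u=np.nonzero(a); print('changed px near drawer',len(u), (v.max()+255) if len(u) else None); print(r.read_state()['wrist_force'])
E
python3 dr.py
```

```text
changed px near drawer 2631 299
[-1.10021322 -0.60166675  7.00468491]
```

```bash
cat > sd.py <<'E'
from h import *
z=np.load('side0.npz'); p,d,i=cap('side')
a=cv2.absdiff(p,z['p']).max(2)>40
print('diff around old handle (195..215,195..225):',a[195:225,195:215].sum(),'left of it',a[195:245,165:200].sum())
cv2.imwrite('pics/side1.png',np.hstack([cv2.resize(q[140:300,140:320],None,fx=2.2,fy=2.2,interpolation=2) for q in (z['p'],p)])); print(r.read_state()['wrist_force'])
E
python3 sd.py
```

```text
diff around old handle (195..215,195..225): 573 left of it 303
[-1.48736737  0.05077493  6.31092182]
```

View pics/side1.png

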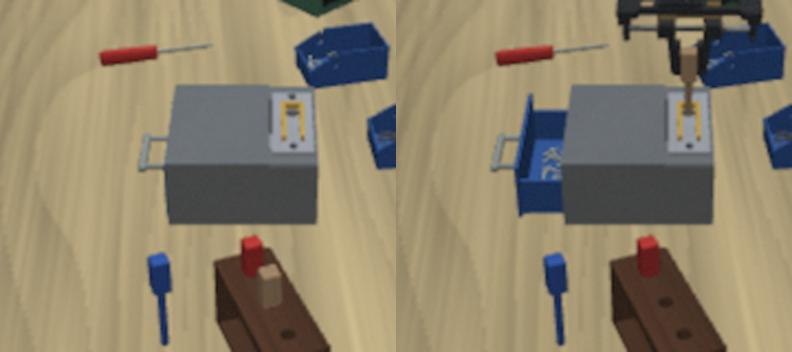

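The drawer (right half) is out at (540,150), with the dowel in the hole and the rack's middle bore empty. I withdraw and return to the rack.

>>> play_rows(
  moves=[
    [[0, 0, 0, 0, 0, -0.015, 1], [0, 0, 0, 0, 0, -0.035, 1], [0, 0, 0, 0, 0, -0.06, 1], [0, 0, 0, 0, 0, -0.085, 1], [0, 0, -2, -0.02, -0.0014, -0.088, 1], [0, 0, -4, -0.05, -0.0035, -0.088, 1], [0, 0, -6, -0.085, -0.006, -0.088, 1], [0, 0, -8, -0.12, -0.0083, -0.088, 1], [0, 0, -10, -0.155, -0.0107, -0.088, 1], [0, 0, -12, -0.19, -0.013, -0.088, 1], [0, 0, -14, -0.225, -0.0155, -0.088, 1], [0, 0, -16, -0.26, -0.018, -0.088, 1], [0, 0, -18, -0.295, -0.0203, -0.088, 1], [0, 0, -20, -0.33, -0.0227, -0.088, 1], [0, 0, -21, -0.36, -0.0248, -0.088, 1], [0, 0, -21.5, -0.3732, -0.0257, -0.088, 1], [0, 0, -21.5, -0.3732, -0.0257, -0.088, 1], [0, 0, -21.5, -0.3732, -0.0257, -0.088, 1], [0, 0, -21.5, -0.3732, -0.0257, -0.088, 1]],
  ],
)

```text
t: 10.95
tool_pos: [0.5293, -0.2468, 0.2564]
eef_rot: [[-0.286, 0.958, 0.0], [0.958, 0.286, 0.001], [0.001, 0.0, -1.0]]
wrist_force: [-0.4, -0.2, -0.8]
width: 0.247
grasp_force: 30.0
```

```bash
python3 - <<'E'
from w import *
p,d,i,P,hsv=W('wr4'); cv2.imwrite('pics/wr4c.png',cv2.resize(p[60:300,190:370],None,fx=2.4,fy=2.4,interpolation=2))
m=(P[...,2]>.125)&(P[...,2]<.16)&(p[...,2]>150)&(p[...,1]<80)
v,u=np.nonzero(m); R=np.array([ray(i,a,b,.14)[:2] for a,b in zip(u,v)],np.float32); q=cv2.minAreaRect(R); print('red',q)
E
```

```text
t 11.0 tcp [ 0.5293 -0.2469  0.2564] yaw_y 16.64 F [ 0.21 -0.09 -0.71] w 0.24504153679251306 g 29.999894849024713
red ((0.5120510458946228, -0.19778653979301453), (0.02083621732890606, 0.021138673648238182), 16.572311401367188)
```

View pics/wr4c.png

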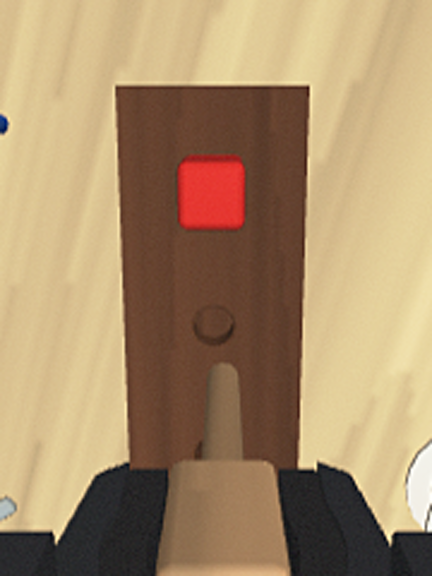

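Bore centre at crop (213,324), tip leading edge at (222,364), sides at about (205..240, 385).

```bash
python3 - <<'E'
from h import *
i=vision.camera_info('wrist'); s=r.read_state(); R=s['eef_rot']
f=lambda x,y:(190+x/2.4-.3,60+y/2.4-.3)
b=ray(i,*f(213.5,325),.095); z=s['tool_pos'][2]-.0947
t=ray(i,*f(222,362),z); l=ray(i,*f(206,385),z); rr=ray(i,*f(240,385),z)
tip=t-5e-3*R[:,0]
print('bore',b,'tip',tip,'sides mid',(l+rr)/2,'w',np.linalg.norm(l-rr))
for q in (tip,s['tool_pos']): print('to go tool xy',(R.T@(b-q))[:2])
E
```

```text
bore [ 0.52801729 -0.25089699  0.095     ] tip [ 0.53116011 -0.24936805  0.16169093] sides mid [ 0.53219443 -0.2517657   0.16169348] w 0.010715349682935858
to go tool xy [-0.00059889 -0.00347137]
to go tool xy [-0.0035643  -0.00242247]
```

>>> play_rows(
  moves=[
    [[0, 0, 0, -0.0018, -0.0022, 0, 1], [0, 0, 0, -0.0018, -0.0022, 0.02, 1], [0, 0, 0, -0.0018, -0.0022, 0.04, 1], [0, 0, 0, -0.0018, -0.0022, 0.055, 1], [0, 0, 0, -0.0018, -0.0022, 0.058, 1], [0, 0, 0, -0.0018, -0.0022, 0.058, 1], [0, 0, 0, -0.0018, -0.0022, 0.058, 1]],
  ],
)

```text
t: 11.7
tool_pos: [0.5279, -0.251, 0.1991]
eef_rot: [[-0.284, 0.959, 0.001], [0.959, 0.284, -0.0], [-0.001, 0.001, -1.0]]
wrist_force: [0.6, 0.9, -0.2]
width: 0.247
grasp_force: 30.0
```

```bash
python3 - <<'E'
from w import *
p,d,i,P,hsv=W('wr5'); cv2.imwrite('pics/wr5c.png',cv2.resize(p[80:260,210:350],None,fx=3.2,fy=3.2,interpolation=2))
E
```

```text
t 11.75 tcp [ 0.5279 -0.2511  0.1992] yaw_y 16.52 F [ 0.49 -0.55  0.1 ] w 0.24807712371027563 g 29.99984673690051
```

View pics/wr5c.png

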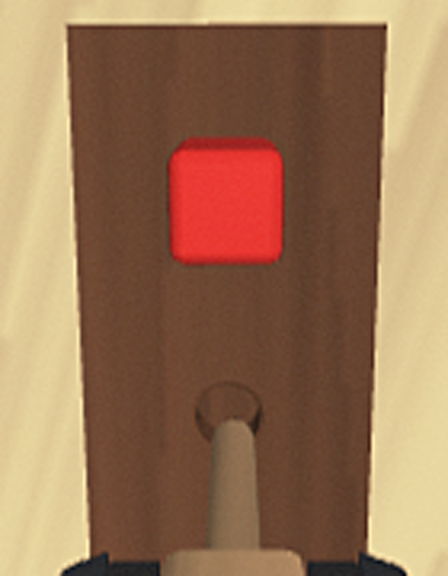

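Bore at crop (228,414), tip leading edge (234,419), sides (214..256, 440).

```bash
python3 - <<'E'
from h import *
i=vision.camera_info('wrist'); s=r.read_state(); R=s['eef_rot']
f=lambda x,y:(210+x/3.2-.3,80+y/3.2-.3)
b=ray(i,*f(228.5,414),.095); z=s['tool_pos'][2]-.0947
t=ray(i,*f(234,418),z); l=ray(i,*f(213,438),z); rr=ray(i,*f(257,438),z)
tip=t-5e-3*R[:,0]
print('bore',b,'tip',tip,'sides mid',(l+rr)/2,'w',np.linalg.norm(l-rr),z)
for q in (tip,(l+rr)/2,s['tool_pos']): print('to go tool xy',(R.T@(b-q))[:2])
E
```

```text
bore [ 0.52816652 -0.25085712  0.095     ] tip [ 0.53030896 -0.25341167  0.10447049] sides mid [ 0.53051318 -0.253286    0.1044655 ] w 0.010366192138392419 0.10446549824701343
to go tool xy [ 0.00306765 -0.00133987]
to go tool xy [ 0.00300521 -0.00157138]
to go tool xy [0.00026565 0.00016166]
```

>>> play_rows(
  moves=[
    [[0, 0, 0, 0.0026, -0.0011, 0, 1], [0, 0, 0, 0.0026, -0.0011, 0, 1], [0, 0, 0, 0.0026, -0.0011, 0.004, 1], [0, 0, 0, 0.0026, -0.0011, 0.008, 1], [0, 0, 0, 0.0026, -0.0011, 0.012, 1], [0, 0, 0, 0.0026, -0.0011, 0.012, 1]],
  ],
)

```text
t: 12.35
tool_pos: [0.525, -0.2486, 0.1853]
eef_rot: [[-0.284, 0.959, -0.001], [0.959, 0.284, 0.001], [0.001, -0.001, -1.0]]
wrist_force: [-0.3, 0.0, -0.1]
width: 0.247
grasp_force: 30.0
```

>>> play_rows(
  moves=[
    [[0, 0, 0, 0, 0.0008, 0.006, 1], [0, 0, 0, 0, 0.0008, 0.012, 1], [0, 0, 0, 0, 0.0008, 0.018, 1], [0, 0, 0, 0, 0.0008, 0.024, 1], [0, 0, 0, 0, 0.0008, 0.03, 1], [0, 0, 0, 0, 0.0008, 0.03, 1]],
  ],
)

```text
t: 12.95
tool_pos: [0.5256, -0.2484, 0.1551]
eef_rot: [[-0.284, 0.959, -0.002], [0.959, 0.284, 0.001], [0.001, -0.001, -1.0]]
wrist_force: [-0.6, 0.3, -0.6]
width: 0.247
grasp_force: 30.0
```

>>> play_rows(
  moves=[
    [[0, 0, 0, 0, 0, 0.01, 1], [0, 0, 0, 0, 0, 0.02, 1], [0, 0, 0, 0, 0, 0.03, 1], [0, 0, 0, 0, 0, 0.04, 1], [0, 0, 0, 0, 0, 0.045, 1], [0, 0, 0, 0, 0, 0.047, 1], [0, 0, 0, 0, 0, 0.047, 1]],
  ],
)

```text
t: 13.65
tool_pos: [0.5262, -0.2485, 0.109]
eef_rot: [[-0.284, 0.959, -0.0], [0.959, 0.284, 0.0], [0.0, -0.0, -1.0]]
wrist_force: [1.1, 0.3, -0.7]
width: 0.249
grasp_force: 30.0
```

>>> play_rows(
  moves=[
    [[0, 0, 0, 0, 0, 0.0015, 1], [0, 0, 0, 0, 0, 0.003, 1], [0, 0, 0, 0, 0, 0.0035, 1], [0, 0, 0, 0, 0, 0.0035, 1]],
  ],
)

```text
t: 14.05
tool_pos: [0.5262, -0.2485, 0.1058]
eef_rot: [[-0.284, 0.959, 0.0], [0.959, 0.284, -0.0], [-0.0, 0.0, -1.0]]
wrist_force: [0.4, 0.2, -0.4]
width: 0.244
grasp_force: 30.0
```

>>> play_rows(
  moves=[
    [[0, 0, 0, 0, 0, 0.001, 1], [0, 0, 0, 0, 0, 0.001, 0.3], [0, 0, 0, 0, 0, 0.001, 0], [0, 0, 0, 0, 0, 0.001, -0.5], [0, 0, 0, 0, 0, 0.001, -0.5], [0, 0, 0, 0, 0, 0.001, -0.5], [0, 0, 0, 0, 0, 0.001, -0.5], [0, 0, 0, 0, 0, -0.02, -0.5], [0, 0, 0, 0, 0, -0.05, -0.5], [0, 0, 0, 0, 0, -0.09, -0.5], [0, 0, 0, 0, 0, -0.13, -0.5], [0, 0, 0, 0, 0, -0.16, -0.5], [0, 0, 0, 0, 0, -0.16, -0.5], [0, 0, 0, 0, 0, -0.16, -0.5], [0, 0, 0, 0, 0, -0.16, -0.5]],
  ],
)

```text
t: 15.55
tool_pos: [0.5254, -0.2484, 0.2644]
eef_rot: [[-0.284, 0.959, -0.002], [0.959, 0.284, 0.001], [0.001, -0.002, -1.0]]
wrist_force: [0.1, -0.0, -0.5]
width: 0.753
grasp_force: 0.0
```

```bash
python3 - <<'E'
from w import *
p,d,i,P,hsv=W('wr6')
m=((P[...,2]>.125)&(P[...,2]<.16)).astype(np.uint8)
n,l,st,c=cv2.connectedComponentsWithStats(m)
for k in range(1,n):
    if st[k,4]>100:
        v,u=np.nonzero(l==k); R=np.array([ray(i,a,b,.14)[:2] for a,b in zip(u,v)],np.float32)
        print('bgr',p[v,u].mean(0).round(),'z',np.median(P[v,u,2]).round(4),P[v,u,2].std(),cv2.minAreaRect(R))
E
python3 sd.py
```

```text
t 15.6 tcp [ 0.5253 -0.2483  0.2642] yaw_y 16.52 F [-0.15  0.04  0.68] w 0.7500807048767378 g 0.0
bgr [181.  92.  49.] z 0.1301 0.001185500464911181 ((0.4123823642730713, -0.20688755810260773), (0.021993067115545273, 0.020821990445256233), 16.411033630371094)
bgr [ 42.  47. 205.] z 0.1402 0.001398538940260127 ((0.5122783780097961, -0.19798137247562408), (0.021338092163205147, 0.021741833537817), 16.45977020263672)
bgr [104. 141. 176.] z 0.14 0.0032155292990322837 ((0.5273116230964661, -0.24839356541633606), (0.02112177573144436, 0.024351639673113823), 16.488956451416016)
diff around old handle (195..215,195..225): 573 left of it 293
[ 0.2008322   0.29573833 -0.02024941]
```

View pics/side1.png

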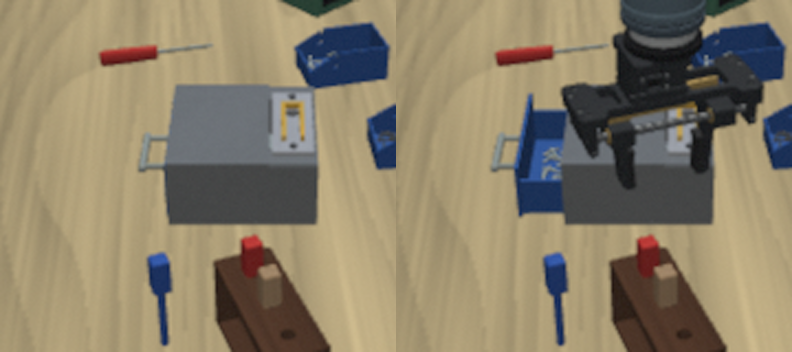

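The drawer is open. The dowel stands upright in its middle bore with its handle top at z = 0.140 (fully down), nothing else has moved, and the robot is clear.

```bash
python3 -c "from station import hand_in; print(hand_in())"
```

```text
the job is handed in; nothing more can be done
None
```

The drawer is open after a press of about 7 N on the latch, the dowel is back upright and fully down in its own bore, nothing else appears to have moved, and the job is handed in.

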